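Unclip the cover of a bowl feeder's control box

TASK

Open the bowl feeder's control box: gently press the snap tab that stands up through the cover inward, toward the grip bar, and hold it until the cover's edge has sprung up; do not force the tab, it snaps. Then lift the cover off by its grip bar and lay it gently, flat and grip bar up, in the middle of the black rubber mat, leaving the loose seals and the screwdriver where they are.

Things in the scene. Friction and masses are not known exactly. Their poses are not given: they have to be found in the camera images.
- housing: grey box fixed to the bench, 175 x 125 x 75 mm. Origin: centre of underside; -x is the tab side. The thumb plate's outer face (facing -x) stands 56 to 68 mm to -x of the centre: find it by touch. Press it to +x, fingertips 18 mm or more above the cover, as its edge rises. Force 6 N at first, 9 to 12 N at the end; the barb lets go after 7 to 9.5 mm, hard stop at about 10.5 mm.
- tab: black plastic snap tab, hinged low in the box, leaning inward (box +x) and springing back. Origin on the hinge, 64.5 mm to -x of the box centre, 10 mm up. Its barb, at cover height, hooks over the cover's edge strip. On top it carries an upright thumb plate, 36 mm wide (y), 5 mm thick, 10 to 45 mm above the cover, bent in or out differently on each box. Snaps above 15 N.
- cover: aluminium plate 160 x 110 x 5 mm, about 0.3 kg, loose and flush in the box's rim, 75 mm up (play about 1 mm), its -x edge held by the barb. Origin: centre of underside, axes as the box's. A 29 x 46 mm slot, centred 57.5 mm to -x, takes the tab. Once the barb is off, a spring slowly (1 to 2 s) lifts the -x edge; it stays up, tilted 0.1 rad, and the tab can be let go.
- cover_grip (a point): centre of the top of the black grip bar on the cover; the bar is 60 mm long (cover x), 16 mm wide (cover y) and 30 mm high above the plate. To be gripped across its width, from above. 5 mm to the +x side of the cover's centre and 35 mm above its underside.
- cover_edge (a point): middle of the cover's -x edge strip, on its upper face; 75 mm above the bench when closed, about 90 mm when sprung up.
- mat: black rubber mat, 260 x 200 x 6 mm (x, y, z), fixed on the bench. Origin: centre of its underside; its top is 6 mm above the bench.
- seal_a: loose white seal cap, 70 mm diameter, 12 mm high; leave alone. Origin: centre of its underside.
- seal_b: second loose white seal cap, 70 mm diameter, 12 mm high; leave alone. Origin: centre of its underside.
- screwdriver: loose screwdriver lying on the bench; leave alone.
There are look-alikes about, which are no part of the job. What is shaped like the housing but turquoise is not meant.

How it is judged (in metres and radians):
On the way, in this order (a step that is already met when the one before it is completed fails the run):
1. the cover's edge has sprung up off the tab's barb, the cover still lying in the box (z of cover_edge in the frame of housing above 0.084 m and z of cover in the frame of housing below 0.086 m), for 0.2 s.
2. the cover is lifted clear of the box (height (world z) of cover above 0.125 m), for 0.1 s.
At the end, for the whole second after the job is handed in: The cover lies at rest and released on the rubber mat, grip bar up, its centre within 45 mm of the mat's centre and flat within 0.06 rad (horizontal distance between cover and mat below 0.045 m and z of cover in the frame of mat below 0.01 m and z of cover_grip in the frame of mat above 0.035 m and angle between cover's own z axis and vertical below 0.06 rad and linear speed of cover below 0.02 m/s); the robot touches nothing.
It fails at once if the snap tab is forced (more than 15 N) (contact force between tab and anything else above 15 N).
It fails at once if the cover strikes the mat hard (more than 45 N) (contact force between cover and mat above 45 N).
It fails at once if a loose seal or the screwdriver is moved by more than 15 mm (distance of any of seal_a, seal_b, screwdriver from where it was at the start of the episode above 0.015 m).
It also fails if it takes over 72 s, if anything falls off the work surface, if the arm or the gripper's body presses on something with over 40 N, if the wrist force passes 120 N, or if a joint passes its speed limit or range.

ROBOT

A 6-joint arm with a two-finger parallel gripper is mounted at the origin on the work surface. World frame = base frame: x ahead of the robot, y to its left, z up, the work surface at z = 0. Lengths are in mm, angles in rad, forces in N, time in s.
With the tool pointing down it reaches from about 300 to 775 mm from the base axis. Payload 14.6 kg.
Tool frame: the origin (TCP) lies between the finger pads; the fingertips stand manip.tip_reach ahead of it and the grasp point (between the pads) lies 5 mm behind it (manip.tip_reach is the distance from the TCP to the fingertips, in mm); z points along the fingers, y is the line along which they close (so a half turn about z gives the same grasp; the last joint's range is limited). The gripper opens to 94 mm and grips with 3 to 60 N. Pads are 16 mm wide; open, the fingers measure 119 mm over their backs; the gripper's body (75 mm by 177 mm) begins 78 mm behind the grasp point.
Start: joints at [1.231, 0.3, 1.521, -0, 1.321, -0.067], TCP at [148.184, 529.652, 219.446] pointing down, gripper open.
Joint ranges: [-3.03, 3.03], [-0.79, 2.21], [0.23, 2.52], [-1.04, 4.18], [0, 3.07], [-2.55, 2.55]. Speed limits (rad/s): [2.22, 2.22, 2.57, 3.14, 3.14, 3.14].

INTERFACE

Orientations are given as [roll, pitch, yaw] about the fixed x, y, z axes, in that order (R = Rz(yaw) Ry(pitch) Rx(roll)).
In Python, from cell import manip gives the robot as it stands. The module is installed in compiled form; this text tells all that it offers.
- The arm moves only by the shell command python3 -m creep 'ROWS' [FORCE]. ROWS is JSON, a list of rows, each a list of 3 entries, a list of its own where there are three numbers: the opening, from -1 (shut) to 1 (fully open), then the shift along the tool's x, y, z in cm, then the turn about the tool's z in units of 5 degrees (1.0 is 5 degrees). In form: [[grip, [tx, ty, tz], roll], ...]. A call has 1 to 12 rows; each row is the pose to reach, as a shift and turn from the pose commanded when the call began, along the tool's axes at that moment; what a row does not reach only later rows make up. A row lasts 1/10 s, in which the tool goes at most 50 mm and 8.59 degrees, less where a joint would pass 70% of its speed; a pose out of reach is approached as far as the arm can. A call with a gripper value outside its range is refused whole. The fingers move at their own pace and stop on an object; FORCE is the grip in N (left out, the last holds). Time passes only in rows, so rows that repeat a pose let the fingers close. It gives the time, the measured TCP pose, the force, the opening and the grip force at its end, in the units of the state.
- manip.read_state(): the state, without advancing time (a new reading comes with each control period).
- manip.camera(name): name is "scene" or "top" or "wrist"; returns the picture (480x640x3 uint8, red, green, blue); there is no depth.
- manip.camera_params(name): a dict with "fovy" (degrees; the focal length in pixels is half the picture's height over the tangent of half this angle, whatever the lens; pixels are square), "cx", "cy" (the principal point, pixels), "k1" (the pictures are not rectified: a ray, as slopes to the right and down, at radius r is drawn at 1 + k1 r^2 times it, then the intrinsics apply), "origin" and "attitude" of the camera in the world. Camera axes: x right, y down, z forward; pixel columns grow to the right and rows downward; lengths in mm; the calibration is good to about 2 mm. A picture is of the moment at which its call begins: read the wrist's pose just before it. camera_params takes no time and is no camera call; for the wrist camera it gives the pose at the moment of the call.
- manip.sign_off(): hands the job in; it is judged then, once.
The state is a dict: "clock": time; "joints": joint angles; "qd": joint speeds; "effort": joint torques, N m; "eef_pos": TCP position; "eef_rot": TCP orientation; "wrist_force": force on the tool from outside, world axes, zero at the start; "moment": the same for the moment, N m; "finger_gap": finger opening in mm; "finger_force": force on a finger pad.
Only numpy, scipy, OpenCV 4.12 (cv2) and the standard library are available. Lean on these libraries where they do the work, as an engineer would, in place of code of your own. Each camera call takes 0.05 s, during which the arm holds its last target. There are 200 camera calls.

## Working session

There is one attempt and no reset: what is moved stays moved. The work goes in short steps, Python scripts to look and compute and a shell command to move; the robot and the scene stay as the last step left them, time stands still between calls to the robot, and variables do not carry over. Pictures are saved under pics/ and viewed, at most 10 in all, crops included, and the job is handed in when it is done.

```bash
mkdir -p pics
python3 - <<'E'
from cell import manip
import cv2
print(manip.read_state(), manip.tip_reach)
for n in ("top","scene"):
    print(n,manip.camera_params(n)); cv2.imwrite(f"pics/{n}0.png",manip.camera(n)[:,:,::-1])
E
```

```text
{'clock': 0.0, 'joints': array([ 1.23141416e+00,  3.00478983e-01,  1.52160243e+00,  5.28016698e-06,
        1.32070393e+00, -6.66119254e-02]), 'qd': array([-0.00022359,  0.00037263,  0.0005522 ,  0.00267149,  0.00028875,
        0.00105366]), 'effort': array([-1.18031963e-03, -5.31807232e+01, -3.52739275e+01,  7.07697007e-02,
        2.44154624e-02, -1.25396450e-04]), 'eef_pos': array([148.09242032, 529.42086231, 218.8729699 ]), 'eef_rot': array([-3.14040295e+00, -8.44914725e-05,  2.86882106e+00]), 'wrist_force': array([ 0.27383695, -0.10825063, -1.13606061]), 'moment': array([-0.03885724, -0.01134558,  0.01456071]), 'finger_force': 0.0, 'finger_gap': 94.09009922648792} 14.0
top {'fovy': 42.39836776024393, 'cx': 319.16425544665424, 'cy': 244.4100952411185, 'k1': -0.004186189480887349, 'origin': array([ 359.86836367, -136.60786093, 1828.92059633]), 'attitude': array([-3.02064966, -0.00852725, -1.55148251])}
scene {'fovy': 52.78618779417638, 'cx': 320.77668165372205, 'cy': 243.77183577736335, 'k1': -0.08711371442217476, 'origin': array([1241.41698071,  154.85669037, 1064.28473739]), 'attitude': array([-2.47126615, -0.00729591,  1.97179994])}
```

View pics/top0.png

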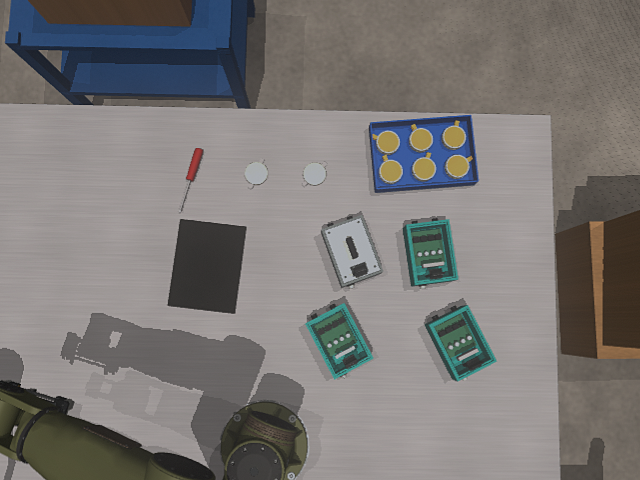

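View pics/scene0.png

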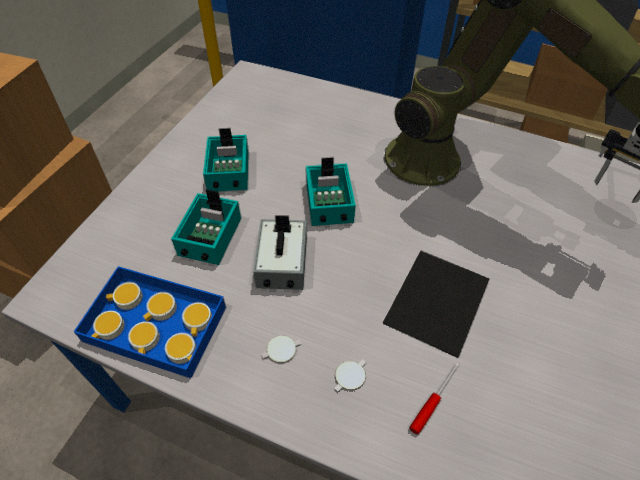

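The top view shows the grey box at about (351,250), its tab at (359,270) on the robot's side. The mat is centred at about (207,266), the seals are at (256,173) and (315,174), and the screwdriver is at (190,180). The turquoise boxes are decoys.

```bash
cat > h.py <<'E'
import numpy as np, cv2
from cell import manip
from scipy.spatial.transform import Rotation as R
def cam(p):
    f=240/np.tan(np.radians(p['fovy'])/2); return f,R.from_euler('xyz',p['attitude']).as_matrix(),np.array(p['origin'])
def px2w(p,uv,z):
    f,M,o=cam(p); d=np.array([(uv[0]-p['cx'])/f,(uv[1]-p['cy'])/f]); s=d.copy()
    for _ in range(20): s=d/(1+p['k1']*(s@s))
    r=M@np.array([s[0],s[1],1]); return o+r*(z-o[2])/r[2]
def w2px(p,X):
    f,M,o=cam(p); c=M.T@(np.array(X,float)-o); s=c[:2]/c[2]; s=s*(1+p['k1']*(s@s)); return s*f+[p['cx'],p['cy']]
E
python3 - <<'E'
from h import *
p=manip.camera_params('top'); im=cv2.imread('pics/top0.png')
def rect(mask,z,roi):
    m=np.zeros_like(mask); x0,y0,x1,y1=roi; m[y0:y1,x0:x1]=mask[y0:y1,x0:x1]
    c=max(cv2.findContours(m,0,2)[0],key=cv2.contourArea)
    r=np.array([px2w(p,q[0],z)[:2] for q in c],np.float32); b=cv2.minAreaRect(r); print(b, cv2.boxPoints(b).round().tolist())
g=im.max(2)
rect((g<70).astype(np.uint8),6,(150,200,260,330))
h=cv2.cvtColor(im,cv2.COLOR_BGR2HSV)
print(im[232,340],im[215,330],im[150,330])
rect(((im[:,:,0]>=im[:,:,2].astype(int)-2)&(g>150)).astype(np.uint8),75,(315,205,390,295))
for n,uv,z in (('sealA',(256,173),12),('sealB',(315,174),12),('grip',(351,247),105),('tab',(359,268),110)): print(n,px2w(p,uv,z))
cv2.imwrite('pics/crop1.png',cv2.resize(im[200:300,300:400],(600,600),interpolation=cv2.INTER_CUBIC))
E
```

```text
((512.510009765625, 182.77166748046875), (197.7884979248047, 259.13165283203125), 84.400390625) [[374.0, 97.0], [632.0, 72.0], [651.0, 269.0], [393.0, 294.0]]
[177 173 169] [153 154 161] [154 154 160]
((559.6559448242188, -240.73910522460938), (159.24514770507812, 109.7051773071289), 21.044597625732422) [[466.0, -218.0], [505.0, -321.0], [654.0, -263.0], [614.0, -161.0]]
sealA [792.70447809  45.64655474  12.        ]
sealB [ 793.40876123 -131.23677352   12.        ]
grip [ 564.13710157 -236.73032215  105.        ]
tab [ 505.07060046 -259.5164259   110.        ]
```

View pics/crop1.png

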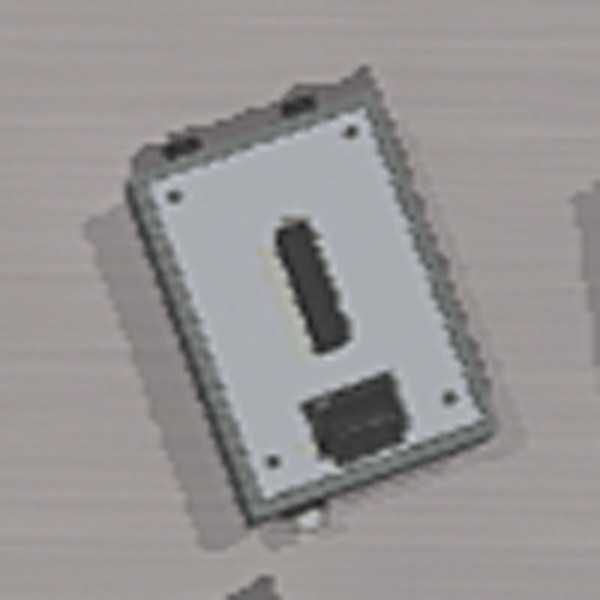

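The mat measures 259 x 198 mm and the cover 159 x 110 mm, which match the given sizes. The cover is centred at (560,-241) with yaw 0.367, and the tab side faces the robot. Next I work out the moves.

```bash
cat >> h.py <<'E'
C=np.array([559.7,-240.7]); YAW=0.3673; MAT=np.array([512.5,182.8])
def box(x,y=0):
    c,s=np.cos(YAW),np.sin(YAW); return C+[c*x-s*y,s*x+c*y]
def move(xy,z,yaw,frm=None,fy=None):
    s=manip.read_state(); a=s['eef_pos'] if frm is None else np.array(frm); y0=s['eef_rot'][2] if fy is None else fy
    M=R.from_euler('xyz',[np.pi,0,y0]).as_matrix()
    d=M.T@(np.array([*xy,z])-a)
    t=-(yaw-y0); return (d/10).round(2), round(np.degrees(t)/5,2)
def inbox():
    s=manip.read_state(); d=s['eef_pos'][:2]-C; c,sn=np.cos(YAW),np.sin(YAW)
    print(s['clock'],'box xy',(c*d[0]+sn*d[1]).round(1),(-sn*d[0]+c*d[1]).round(1),'z',s['eef_pos'][2].round(1),'yaw',s['eef_rot'].round(3),'F along x',(c*s['wrist_force'][0]+sn*s['wrist_force'][1]).round(2),s['wrist_force'].round(1),s['finger_gap'].round(1))
E
python3 - <<'E'
from h import *
print(move((430,130),240,0.3673))
print(box(-95))
E
```

```text
(array([-37.91, -30.87,  -2.1 ]), np.float64(28.66))
[ 471.03647076 -274.81419914]
```

```bash
python3 -m creep '[[0,[-3,-2.5,-0.5],1],[-1,[-7,-6,-1],2.5],[-1,[-11,-9,-2],4],[-1,[-15,-12,-2.1],5.5],[-1,[-19,-15,-2.1],7],[-1,[-23,-18.5,-2.1],8.5],[-1,[-27,-22,-2.1],10],[-1,[-31,-25,-2.1],11.5],[-1,[-34,-28,-2.1],13],[-1,[-36.5,-30,-2.1],14.5],[-1,[-37.9,-30.9,-2.1],15.5],[-1,[-37.9,-30.9,-2.1],16]]' 10
python3 - <<'E'
from h import *
inbox(); print(move(box(-95),200,YAW))
E
```

```text
clock: 1.3
eef_pos: [430.9, 128.2, 240.1]
eef_rot: [-3.141, 0.0, 1.466]
wrist_force: [0.5, 0.7, 0.2]
finger_gap: 2.0
finger_force: 0.0Traceback (most recent call last):
  File "<stdin>", line 2, in <module>
  File "h.py", line 22, in inbox
    print(s['clock'],'box xy',(c*d[0]+sn*d[1]).round(1),(-sn*d[0]+c*d[1]).round(1),'z',s['eef_pos'][2].round(1),'yaw',s['eef_rot'].round(3),'F along x',(c*s['wrist_force'][0]+sn*s['wrist_force'][1]).round(2),s['wrist_force'].round(1),s['finger_gap'].round(1))
                                                                                                                                                                                                                                          ^^^^^^^^^^^^^^^^^^^^^
AttributeError: 'float' object has no attribute 'round'
```

```bash
sed -i "s/s\['finger_gap'\].round(1)/s['finger_gap']/" h.py
python3 - <<'E'
from h import *
inbox(); print(move(box(-95),200,YAW))
E
```

```text
1.3 box xy 12.2 390.6 z 240.1 yaw [-3.141  0.     1.466] F along x 0.75 [0.5 0.7 0.2] 1.9585318988500038
(array([-39.66,   8.2 ,   4.01]), np.float64(12.59))
```

```bash
python3 -m creep '[[-1,[-3,0.6,0],1],[-1,[-7,1.4,0],2.5],[-1,[-11,2.2,0],4],[-1,[-15,3,0],5.5],[-1,[-19,4,0],7],[-1,[-23,4.8,0.5],8.5],[-1,[-27,5.6,1],10],[-1,[-31,6.4,2],11.5],[-1,[-35,7.2,3],12.6],[-1,[-38,7.9,4],12.6],[-1,[-39.7,8.2,4],12.6],[-1,[-39.7,8.2,4],12.6]]'
python3 - <<'E'
from h import *
inbox(); print(move(box(-95),114,YAW))
p=manip.camera_params('wrist'); im=manip.camera('wrist')[:,:,::-1].copy()
for q in [(-80,-55,75),(-80,55,75),(80,-55,75),(80,55,75),(-25,0,105),(35,0,105),(-62,18,120),(-62,-18,120)]:
    u=w2px(p,[*box(*q[:2]),q[2]]); print(q,u.round())
    cv2.drawMarker(im,tuple(int(v) for v in np.clip(u,-3000,3000)),(0,0,255),0,14)
cv2.imwrite('pics/w1.png',im)
E
```

```text
clock: 2.5
eef_pos: [472.4, -274.3, 200.2]
eef_rot: [-3.141, 0.001, 0.372]
wrist_force: [-0.4, -0.1, -0.1]
finger_gap: 0.5
finger_force: 0.0
2.5 box xy -93.6 -0.0 z 200.2 yaw [-3.141e+00  1.000e-03  3.720e-01] F along x -0.4 [-0.4 -0.1 -0.1] 0.5091319265406589
(array([-0.14, -0.  ,  8.62]), np.float64(0.05))
(-80, -55, 75) [387. 221.]
(-80, 55, 75) [241. 220.]
(80, -55, 75) [398. -17.]
(80, 55, 75) [232. -18.]
(-25, 0, 105) [314. 144.]
(35, 0, 105) [315.  44.]
(-62, 18, 120) [286. 204.]
(-62, -18, 120) [343. 205.]
```

View pics/w1.png

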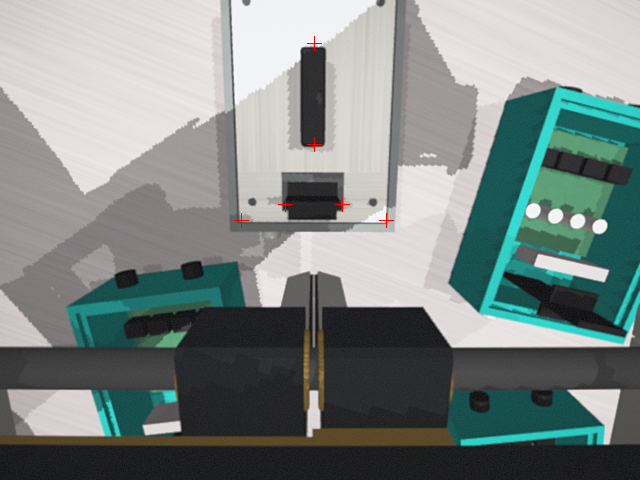

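The predicted markers sit on the cover edge (row 221) and the bar ends (rows 44 and 145), within about 2 mm. The plate is at (313,200), in line with the fingers, so I descend outside it.

```bash
python3 -m creep '[[-1,[-0.3,0,2],0],[-1,[-0.4,0,4],0],[-1,[-0.4,0,6],0],[-1,[-0.4,0,7.5],0],[-1,[-0.4,0,8.4],0],[-1,[-0.4,0,8.4],0],[-1,[-0.4,0,8.4],0]]'; python3 -c "
from h import *
inbox()"
```

```text
clock: 3.25
eef_pos: [469.3, -274.2, 117.4]
eef_rot: [3.141, -0.001, 0.374]
wrist_force: [1.0, -0.3, 0.1]
finger_gap: 0.9
finger_force: 0.0
3.25 box xy -96.4 1.2 z 117.4 yaw [ 3.141e+00 -1.000e-03  3.740e-01] F along x 0.88 [ 1.  -0.3  0.1] 0.8696569164103485
```

```bash
python3 -m creep '[[-1,[0.4,0,0],0],[-1,[0.8,0,0],0],[-1,[1.1,0,0],0],[-1,[1.3,0,0],0],[-1,[1.4,0,0],0],[-1,[1.4,0,0],0]]'; python3 -m creep '[[-1,[0.1,0,0],0],[-1,[0.2,0,0],0],[-1,[0.3,0,0],0],[-1,[0.3,0,0],0]]';python3 -c "
from h import *
inbox()"
```

```text
clock: 3.85
eef_pos: [482.0, -269.5, 116.4]
eef_rot: [-3.142, 0.0, 0.373]
wrist_force: [-0.1, -0.3, -0.6]
finger_gap: 0.5
finger_force: 0.0
clock: 4.25
eef_pos: [484.8, -268.4, 116.4]
eef_rot: [-3.142, -0.0, 0.373]
wrist_force: [0.3, -0.0, -0.3]
finger_gap: 0.6
finger_force: 0.0
4.25 box xy -79.9 1.1 z 116.4 yaw [-3.142 -0.     0.373] F along x 0.28 [ 0.3 -0.  -0.3] 0.580620842894665
```

```bash
for i in 1 2 3 4 5 6; do python3 -m creep '[[-1,[0.05,0,0],0],[-1,[0.1,0,0],0],[-1,[0.1,0,0],0]]' >/dev/null; python3 -c "
from h import *
inbox()"; done
```

```text
4.55 box xy -78.9 1.1 z 116.4 yaw [3.142 0.    0.373] F along x -0.5 [-0.6  0.2  0.1] 0.19587594322409918
4.85 box xy -77.9 1.1 z 116.5 yaw [ 3.142 -0.     0.373] F along x 0.23 [ 0.4 -0.4 -0.7] 0.3639789267965651
5.15 box xy -76.9 1.1 z 116.5 yaw [3.142 0.    0.373] F along x -0.15 [-0.2  0.  -0.1] 0.363896002756346
5.45 box xy -75.9 1.1 z 116.5 yaw [ 3.142 -0.     0.373] F along x 0.19 [0.2 0.1 0.3] 0.4808903653800901
5.75 box xy -74.9 1.1 z 116.4 yaw [-3.142 -0.     0.373] F along x 0.5 [ 1.1 -1.4 -0.5] 0.6085531803044103
6.05 box xy -73.9 1.1 z 116.5 yaw [ 3.142 -0.     0.373] F along x 0.27 [ 0.4 -0.3 -0.4] 0.1490475120509981
```

```bash
for i in 1 2 3 4 5; do python3 -m creep '[[-1,[0.05,0,0],0],[-1,[0.1,0,0],0],[-1,[0.1,0,0],0]]' >/dev/null; python3 -c "
from h import *
inbox()"; done
```

```text
6.35 box xy -73.2 1.1 z 116.4 yaw [-3.141e+00  1.000e-03  3.730e-01] F along x -3.46 [-3.1 -1.7  2. ] 0.3891555632072391
6.65 box xy -72.5 1.1 z 116.4 yaw [-3.141e+00  1.000e-03  3.730e-01] F along x -5.9 [-5.6 -1.8  2.3] 0.7833229448767581
6.95 box xy -71.6 1.1 z 116.4 yaw [-3.141e+00  1.000e-03  3.730e-01] F along x -7.07 [-6.5 -2.8  2. ] 0.3795859479705859
7.25 box xy -70.6 1.1 z 116.4 yaw [-3.141e+00  1.000e-03  3.730e-01] F along x -7.1 [-6.7 -2.4  2.4] 0.397193282573616
7.55 box xy -69.7 1.1 z 116.4 yaw [-3.141e+00  2.000e-03  3.730e-01] F along x -6.81 [-6.3 -2.6  1.6] 0.5633853873165918
```

```bash
for i in 1 2 ; do python3 -m creep '[[-1,[0.05,0,0],0],[-1,[0.1,0,0],0],[-1,[0.1,0,0],0]]' >/dev/null; python3 -c "
from h import *
inbox()"; done;  for i in 1 2; do python3 -m creep '[[-1,[0.05,0,0],0],[-1,[0.05,0,0],0],[-1,[0.05,0,0],0]]' >/dev/null; python3 -c "
from h import *
inbox()"; done
```

```text
7.85 box xy -68.8 1.1 z 116.3 yaw [-3.141e+00  2.000e-03  3.730e-01] F along x -8.08 [-7.7 -2.4  0.6] 0.4748322457067048
8.15 box xy -67.8 1.1 z 116.2 yaw [-3.141e+00  2.000e-03  3.730e-01] F along x -7.65 [-7.  -3.   2.3] 0.4488521658963258
8.45 box xy -67.3 1.1 z 116.2 yaw [-3.141e+00  2.000e-03  3.730e-01] F along x -7.95 [-7.2 -3.5  2. ] 0.3787366399400619
8.75 box xy -66.9 1.1 z 116.2 yaw [-3.141e+00  2.000e-03  3.730e-01] F along x -8.31 [-7.7 -3.2  2.1] 0.26333042898583064
```

```bash
for i in 1 2 3; do python3 -m creep '[[-1,[0.05,0,0],0],[-1,[0.05,0,0],0],[-1,[0.05,0,0],0],[-1,[0.05,0,0],0],[-1,[0.05,0,0],0]]' >/dev/null; python3 -c "
from h import *
inbox()"; done; python3 -c "
from h import *
im=manip.camera('wrist')[:,:,::-1]; cv2.imwrite('pics/w2.png',im)"
```

```text
9.25 box xy -66.4 1.1 z 116.2 yaw [-3.141e+00  2.000e-03  3.730e-01] F along x -8.17 [-7.2 -4.1  2. ] 0.7758354887343585
9.75 box xy -66.0 1.1 z 116.2 yaw [-3.141e+00  2.000e-03  3.730e-01] F along x -8.21 [-7.5 -3.3  0.7] 0.6767284344679094
10.25 box xy -65.5 1.1 z 116.1 yaw [-3.141e+00  2.000e-03  3.730e-01] F along x -8.81 [-8.1 -3.4  1.6] 0.6344795429904058
```

View pics/w2.png

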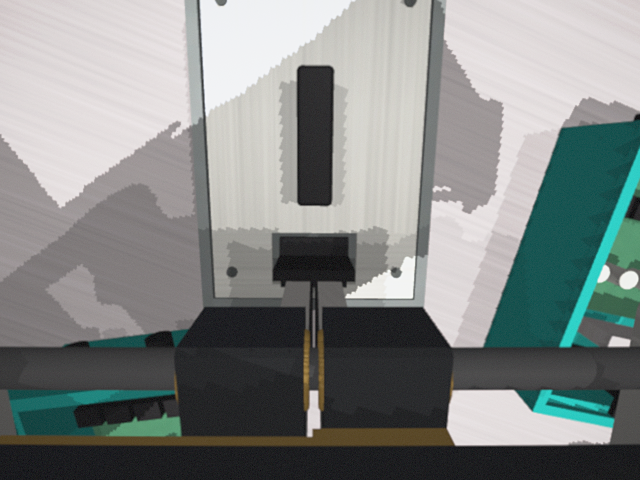

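The fingers are against the plate at (314,270), and the cover still looks flat (screws at (232,272) and (396,272)). I keep pressing in fine steps and watch the image for a change.

```bash
cat > st.py <<'E'
from h import *
im=manip.camera('wrist')[:,:,::-1]; cv2.imwrite('pics/w3.png',im)
a=cv2.imread('pics/w2.png'); sl=np.s_[0:300,190:270]
inbox(); print('  diff',np.abs(im[sl].astype(int)-a[sl]).mean().round(2))
E
for i in 1 2 3; do python3 -m creep '[[-1,[0.05,0,0],0],[-1,[0.05,0,0],0],[-1,[0.05,0,0],0],[-1,[0.05,0,0],0],[-1,[0.05,0,0],0],[-1,[0.05,0,0],0]]' >/dev/null; python3 st.py; done
```

```text
10.95 box xy -65.0 1.2 z 116.1 yaw [-3.141e+00  2.000e-03  3.730e-01] F along x -9.62 [-9.2 -3.   0.8] 0.7695370894217894
  diff 1.9
11.6 box xy -64.5 1.2 z 116.1 yaw [-3.141e+00  2.000e-03  3.730e-01] F along x -8.79 [-8.1 -3.5  0.8] 0.7181676293471404
  diff 6.46
12.25 box xy -64.1 1.2 z 116.0 yaw [-3.141e+00  2.000e-03  3.730e-01] F along x -8.89 [-8.1 -3.6  0.3] 0.116698632297188
  diff 10.4
```

The image is changing, so the edge is probably rising. I hold still.

```bash
for i in 1 2 3; do python3 -m creep '[[-1,[0,0,0],0],[-1,[0,0,0],0],[-1,[0,0,0],0],[-1,[0,0,0],0],[-1,[0,0,0],0],[-1,[0,0,0],0],[-1,[0,0,0],0],[-1,[0,0,0],0]]' >/dev/null; python3 st.py; done
```

```text
13.1 box xy -64.1 1.2 z 116.0 yaw [-3.141e+00  2.000e-03  3.730e-01] F along x -8.36 [-7.6 -3.6  1. ] 0.7030998643787247
  diff 10.8
13.95 box xy -64.0 1.2 z 116.0 yaw [-3.141e+00  2.000e-03  3.730e-01] F along x -9.29 [-8.5 -3.9  1.1] -0.1451728606555048
  diff 10.8
14.8 box xy -64.1 1.2 z 116.0 yaw [-3.141e+00  2.000e-03  3.730e-01] F along x -8.87 [-8.1 -3.6  0.7] 0.7872756705922556
  diff 10.81
```

View pics/w3.png

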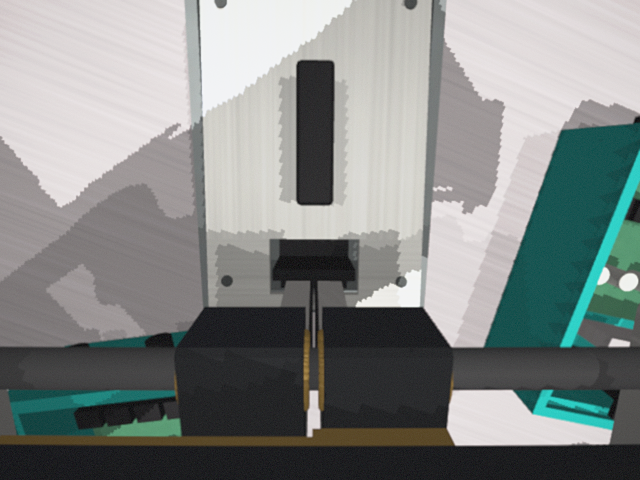

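The screws are now 175 px apart instead of 164, at (227,281) and (402,281), so the edge has sprung up. I back off slowly and then rise.

```bash
python3 -m creep '[[-1,[-0.2,0,0],0],[-1,[-0.4,0,0],0],[-1,[-0.6,0,0],0],[-1,[-0.8,0,0],0],[-1,[-1.0,0,0],0],[-1,[-1.3,0,0],0],[-1,[-1.8,0,0],0],[-1,[-2.2,0,0],0],[-1,[-2.2,0,-1],0],[-1,[-2.2,0,-3],0],[-1,[-2.2,0,-6],0],[-1,[-2.2,0,-8],0]]'
python3 - <<'E'
from h import *
manip.camera_params('wrist')
inbox(); print(move(box(7),180,YAW))
p=manip.camera_params('wrist'); im=manip.camera('wrist')[:,:,::-1].copy()
for q in [(-23,0,115.5),(37,0,109.5)]:
    u=w2px(p,[*box(*q[:2]),q[2]]); print(u.round(1))
m=(im.max(2)<75).astype(np.uint8); n,l,s,c=cv2.connectedComponentsWithStats(m[:300])
print([(s[i].tolist(),c[i].round(1).tolist()) for i in range(1,n) if s[i][4]>800])
cv2.imwrite('pics/w4.png',im)
E
```

```text
clock: 16.0
eef_pos: [480.4, -270.4, 199.1]
eef_rot: [3.14, -0.001, 0.373]
wrist_force: [-0.1, 0.1, -0.2]
finger_gap: 0.9
finger_force: 0.0
16.0 box xy -84.7 0.8 z 199.1 yaw [ 3.14e+00 -1.00e-03  3.73e-01] F along x -0.05 [-0.1  0.1 -0.2] 0.8730843490140099
(array([9.17, 0.13, 1.91]), np.float64(0.06))
[315.4 155.8]
[316.   54.3]
[([302, 57, 25, 101, 2419], [313.5, 106.7]), ([542, 160, 90, 37, 1618], [586.7, 178.5]), ([282, 194, 62, 32, 1667], [312.7, 210.1])]
```

The bar is found at columns 302–327 and rows 57–158, within 1.5 mm of the prediction. I move over it with the gripper half open.

```bash
python3 -m creep '[[-0.2,[2,0,0],0],[-0.1,[5,0,0],0],[-0.1,[7.5,0,0],0],[-0.1,[8.7,0,0],0],[-0.1,[9,0,0],0],[-0.1,[9,0,3],0],[-0.1,[9,0,6],0],[-0.1,[9,0,7.5],0],[-0.1,[9,0,8.5],0],[-0.1,[9,0,9.3],0],[-0.1,[9,0,9.7],0],[-0.1,[9,0,9.7],0]]' 20; python3 -c "
from h import *
inbox()"
```

```text
clock: 17.25
eef_pos: [563.9, -237.6, 99.7]
eef_rot: [3.141, -0.0, 0.373]
wrist_force: [1.2, 0.2, -0.6]
finger_gap: 42.7
finger_force: 0.0
17.25 box xy 5.1 1.4 z 99.7 yaw [ 3.141 -0.     0.373] F along x 1.16 [ 1.2  0.2 -0.6] 42.70826794681064
```

```bash
python3 -m creep '[[-0.5,[0,0,0],0],[-0.6,[0,0,0],0],[-0.65,[0,0,0],0],[-0.8,[0,0,0],0],[-1,[0,0,0],0],[-1,[0,0,0],0],[-1,[0,0,0],0],[-1,[0,0,0],0],[-1,[0,0,0],0]]' 20; python3 -m creep '[[-1,[0,0,-0.2],0],[-1,[0,0,-0.5],0],[-1,[0,0,-0.8],0],[-1,[0,0,-1.1],0],[-1,[0,0,-1.4],0],[-1,[0,0,-1.4],0]]' 20;  python3 -c "
from h import *
inbox()"
```

```text
clock: 18.15
eef_pos: [563.9, -237.5, 99.7]
eef_rot: [3.141, -0.0, 0.373]
wrist_force: [-0.5, 0.1, 3.7]
finger_gap: 15.8
finger_force: 20.0
clock: 18.75
eef_pos: [564.0, -237.5, 113.9]
eef_rot: [3.141, -0.0, 0.373]
wrist_force: [0.9, -0.5, -3.6]
finger_gap: 16.2
finger_force: 20.0
18.75 box xy 5.1 1.4 z 113.9 yaw [ 3.141 -0.     0.373] F along x 0.64 [ 0.9 -0.5 -3.6] 16.18141787884245
```

The gap is 16 mm and the load is 3.6 N, so the cover is held and free. I lift it straight up.

```bash
python3 -m creep '[[-1,[0,0,-0.5],0],[-1,[0,0,-1],0],[-1,[0,0,-1.7],0],[-1,[0,0,-2.5],0],[-1,[0,0,-3.5],0],[-1,[0,0,-4.5],0],[-1,[0,0,-6],0],[-1,[0,0,-7.5],0],[-1,[0,0,-9],0],[-1,[0,0,-10],0],[-1,[0,0,-10.5],0],[-1,[0,0,-10.5],0]]' 20;  python3 - <<'E'
from h import *
inbox(); yt=-0.0967
g=MAT+5*np.array([np.cos(yt),np.sin(yt)]); print(g,move(g,219,yt))
cv2.imwrite('pics/s5.png',manip.camera('scene')[:,:,::-1][80:400,180:560])
E
```

```text
clock: 19.95
eef_pos: [564.0, -237.5, 219.1]
eef_rot: [3.141, -0.001, 0.373]
wrist_force: [-0.0, 0.5, -3.2]
finger_gap: 15.6
finger_force: 20.0
19.95 box xy 5.1 1.4 z 219.1 yaw [ 3.141e+00 -1.000e-03  3.730e-01] F along x 0.15 [-0.   0.5 -3.2] 15.621772769001668
[517.47664099 182.31725317] (array([ 1.097e+01, -4.079e+01,  1.000e-02]), np.float64(5.38))
```

View pics/s5.png

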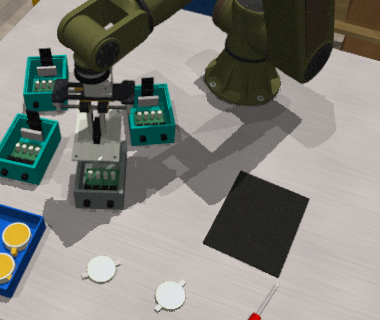

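The cover hangs in the gripper clear of the box, at crop (97,130). I carry it over the mat smoothly.

```bash
python3 -m creep '[[-1,[0.4,-1.2,0],0.3],[-1,[1,-4,0],0.8],[-1,[2,-8,0],1.4],[-1,[3.2,-12,0],2],[-1,[4.3,-16,0],2.6],[-1,[5.4,-20,0],3.2],[-1,[6.5,-24,0],3.8],[-1,[7.5,-28,0],4.4],[-1,[8.6,-32,0],4.9],[-1,[9.7,-36,0],5.2],[-1,[10.5,-39.2,0],5.4],[-1,[10.9,-40.5,0],5.4]]' 20; python3 -m creep '[[-1,[0,-0.2,1],0],[-1,[0,-0.3,3],0],[-1,[0,-0.3,6],0],[-1,[0,-0.3,9],0],[-1,[0,-0.3,11],0],[-1,[0,-0.3,12.5],0],[-1,[0,-0.3,13.5],0],[-1,[0,-0.3,14],0],[-1,[0,-0.3,14],0]]' 20; python3 -c "
from h import *
inbox(); print(manip.read_state()['eef_pos'])"
```

```text
clock: 21.2
eef_pos: [516.9, 181.8, 217.7]
eef_rot: [3.141, 0.001, -0.096]
wrist_force: [0.4, -0.8, -2.6]
finger_gap: 15.5
finger_force: 20.0
clock: 22.1
eef_pos: [518.0, 181.8, 78.0]
eef_rot: [3.141, 0.001, -0.099]
wrist_force: [0.2, -0.5, -2.6]
finger_gap: 15.9
finger_force: 20.0
22.1 box xy 112.8 409.3 z 78.0 yaw [ 3.141e+00  1.000e-03 -9.900e-02] F along x 0.03 [ 0.2 -0.5 -2.6] 15.896996148188867
[518.01951049 181.80158596  77.96896434]
```

```bash
python3 -m creep '[[-1,[0,0,1],0],[-1,[0,0,2],0],[-1,[0,0,2.8],0],[-1,[0,0,3.2],0],[-1,[0,0,3.4],0],[-1,[0,0,3.4],0]]' 12; for i in 1 2 3 4; do python3 -m creep '[[-1,[0,0,0.05],0],[-1,[0,0,0.1],0],[-1,[0,0,0.15],0],[-1,[0,0,0.2],0],[-1,[0,0,0.2],0]]' 10 | grep -E "pos|wrist"; done
```

```text
clock: 22.7
eef_pos: [518.0, 182.4, 44.3]
eef_rot: [3.142, 0.0, -0.098]
wrist_force: [0.5, 0.2, -2.6]
finger_gap: 15.7
finger_force: 12.0
eef_pos: [518.0, 182.4, 42.4]
wrist_force: [-1.0, 0.0, -3.2]
eef_pos: [518.0, 182.4, 40.4]
wrist_force: [0.1, -0.0, -2.1]
eef_pos: [518.0, 182.4, 38.4]
wrist_force: [-0.5, 0.1, -2.6]
eef_pos: [518.0, 182.4, 36.4]
wrist_force: [0.3, -0.4, -1.7]
```

```bash
for i in 1 2 3 4 5 6; do python3 -m creep '[[-1,[0,0,0.05],0],[-1,[0,0,0.1],0],[-1,[0,0,0.1],0],[-1,[0,0,0.1],0]]' 8 | grep -E "pos|wrist"; done
```

```text
eef_pos: [518.1, 182.4, 35.5]
wrist_force: [-0.2, 0.3, -1.4]
eef_pos: [518.0, 182.4, 34.4]
wrist_force: [-0.8, -0.7, -1.4]
eef_pos: [518.0, 182.4, 33.4]
wrist_force: [-0.4, 0.4, -2.4]
eef_pos: [518.0, 182.4, 32.4]
wrist_force: [-0.8, 0.3, -2.1]
eef_pos: [518.0, 182.4, 31.4]
wrist_force: [-0.9, -0.1, -1.5]
eef_pos: [518.1, 182.4, 30.4]
wrist_force: [-0.2, 0.2, -2.1]
```

It is rotating level in the pads as expected. I continue until it is seated.

```bash
for i in 1 2 3 4 ; do python3 -m creep '[[-1,[0,0,0.05],0],[-1,[0,0,0.1],0],[-1,[0,0,0.1],0],[-1,[0,0,0.1],0]]' 6 | grep -E "pos|wrist"; done; python3 -c "
from h import *
im=manip.camera('scene')[:,:,::-1][220:380,350:550]; cv2.imwrite('pics/s6.png',cv2.resize(im,None,fx=4,fy=3.7))"
```

```text
eef_pos: [518.1, 182.4, 29.4]
wrist_force: [-0.0, 0.4, -1.6]
eef_pos: [518.1, 182.4, 28.4]
wrist_force: [-0.3, 0.2, -1.8]
eef_pos: [518.4, 182.4, 28.2]
wrist_force: [-2.7, -2.1, 7.0]
eef_pos: [518.8, 182.4, 27.4]
wrist_force: [-1.4, -2.3, 8.4]
```

View pics/s6.png

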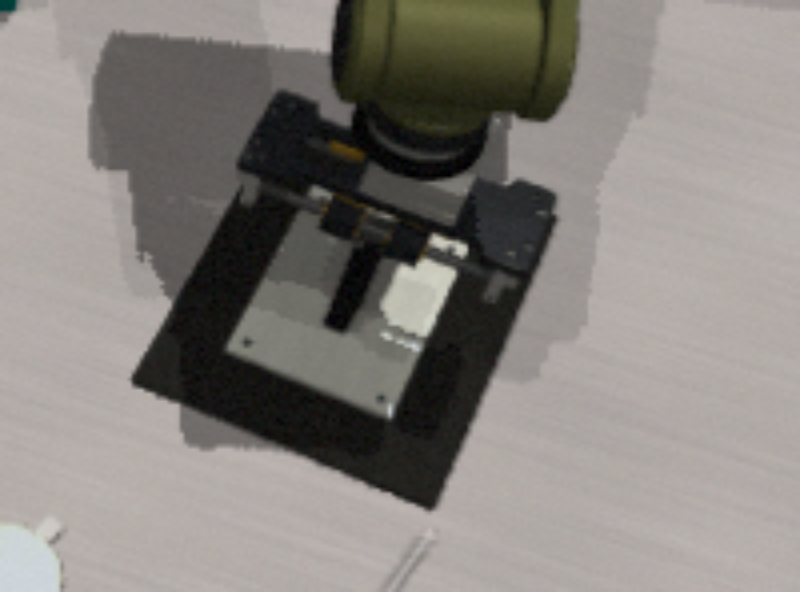

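The cover lies centred and flat on the mat, with its edge along (230,350)–(390,415), and the support force is 8 N. I release and retreat.

```bash
python3 -m creep '[[-0.6,[0,0,0],0],[-0.5,[0,0,0],0],[-0.3,[0,0,0],0],[-0.2,[0,0,-0.2],0],[-0.1,[0,0,-0.5],0],[-0.1,[0,0,-2],0],[-0.1,[0,0,-5],0],[-0.1,[0,0,-9],0],[-0.1,[0,0,-13],0],[-0.1,[0,0,-17],0],[-0.1,[0,0,-18],0],[-0.1,[0,0,-18],0]]' 5; python3 -c "
from h import *
im=manip.camera('wrist')[:,:,::-1]; cv2.imwrite('pics/w7.png',im)
p=manip.camera_params('wrist'); yt=-0.0967
c,s=np.cos(yt),np.sin(yt)
for q in [(-80,-55),(-80,55),(80,-55),(80,55)]: print(q,w2px(p,[MAT[0]+c*q[0]-s*q[1],MAT[1]+s*q[0]+c*q[1],11]).round())"
```

```text
clock: 29.95
eef_pos: [518.5, 182.5, 208.7]
eef_rot: [-3.14, -0.003, -0.098]
wrist_force: [0.3, 0.6, -0.3]
finger_gap: 42.3
finger_force: 0.0
(-80, -55) [369. 307.]
(-80, 55) [258. 307.]
(80, -55) [375. 140.]
(80, 55) [252. 140.]
```

View pics/w7.png

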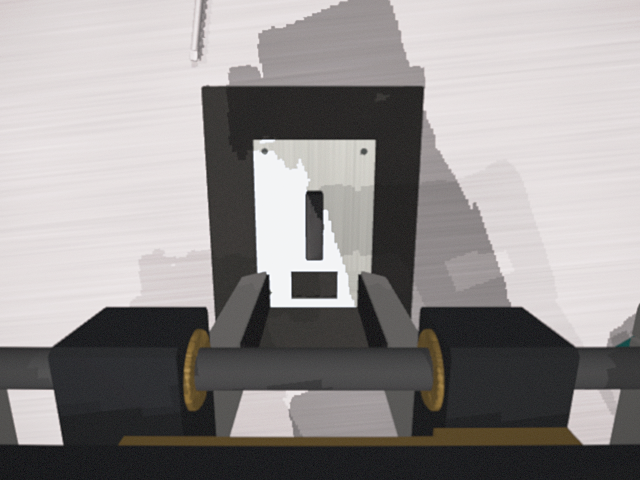

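The far edge at (253–376,140) and the near edge at row 307 match the flat, centred prediction to about a pixel. The gripper is clear, so I hand in.

```bash
python3 -c "
from cell import manip
print(manip.sign_off())"
```

```text
the job is handed in; nothing more can be done
None
```

The cover came off after the tab released and now lies flat, grip bar up, in the middle of the mat with the gripper clear; I handed the job in at about 30 s, but the hand-in gave no verdict, so I don't know the judged result.

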